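Put four mixed-up containers back in their colour-coded trays

TASK

The four containers have been put back in each other's drip trays. Stand each one upright in the middle of the tray of its own colour (yellow-lidded cup, red jar, white dropper bottle, blue bottle), letting one wait in the spare dark grey tray wherever its place is still taken. Set them down rather than drop them, never on the bare bench and never tipped over, and leave the agar dish where it is.

Things in the scene. Friction and masses are not known exactly. Their poses are not given: they have to be found in the camera images.
- specimen_cup: specimen cup with a yellow screw lid, loose; belongs in the yellow tray. 60 mm tall, 54 mm across the lid, body up to 52 mm across. Origin: centre of its underside; z up through the lid. Standing in a tray its origin is 5 mm above the bench. About 50 g.
- red_jar: small squat jar of red contents with a white lid, loose; belongs in the red tray. 45 mm tall, 52 mm across. Origin: centre of its underside; z up through the lid. About 70 g.
- white_dropper: slim all-white dropper bottle, loose; belongs in the white tray. 82 mm tall; body 28 mm across up to 54 mm height, above it a nozzle 16 mm across and narrowing. Origin: centre of its underside; z up through the nozzle. About 40 g.
- blue_bottle: tiny all-blue bottle, loose; belongs in the blue tray. 36 mm tall; lower part 20 mm across, narrowing above about half its height, so grip the lower part. Origin: centre of its underside; z up through the neck. About 12 g.
- tray_yellow: yellow tray, fixed to the bench. Low round drip tray, 84 mm over its rim; its flat floor (about 75 mm across) is 5 mm and its rim 8 mm above the bench. Origin: centre of its underside, on the bench; z up. At the start a container of another colour stands in it.
- tray_red: red tray, fixed to the bench. Low round drip tray, 84 mm over its rim; its flat floor (about 75 mm across) is 5 mm and its rim 8 mm above the bench. Origin: centre of its underside, on the bench; z up. At the start a container of another colour stands in it.
- tray_white: white tray, fixed to the bench. Low round drip tray, 84 mm over its rim; its flat floor (about 75 mm across) is 5 mm and its rim 8 mm above the bench. Origin: centre of its underside, on the bench; z up. At the start a container of another colour stands in it.
- tray_blue: blue tray, fixed to the bench. Low round drip tray, 84 mm over its rim; its flat floor (about 75 mm across) is 5 mm and its rim 8 mm above the bench. Origin: centre of its underside, on the bench; z up. At the start a container of another colour stands in it.
- tray_grey: dark grey tray, fixed to the bench. Low round drip tray, 84 mm over its rim; its flat floor (about 75 mm across) is 5 mm and its rim 8 mm above the bench. Origin: centre of its underside, on the bench; z up. The spare: empty at the start, for things that have to wait.
- agar_dish: bystander: open round dish of brown agar, clear rim, 60 mm across and 14 mm tall, standing loose on the bench among the trays. Origin: centre of its underside; z up.
Not all that is in view belongs to the job. Leave any brown or turquoise look-alike of the white_dropper alone.

How it is judged:
At the end, for the whole second after the job is handed in: Each of the four containers stands upright (within 0.1 rad) on the floor of the tray of its own colour, its centre within 15 mm of the tray's centre, released and at rest; the dark grey tray is empty again (horizontal distance between specimen_cup and tray_yellow below 0.015 m and angle between each of specimen_cup, red_jar, white_dropper, blue_bottle's own z axis and vertical below 0.1 rad and height (world z) of specimen_cup between 0.002 and 0.009 m and linear speed of each of specimen_cup, red_jar, white_dropper, blue_bottle below 0.02 m/s and contact force between each of specimen_cup, red_jar, white_dropper, blue_bottle and the fingers below 0.05 N and horizontal distance between red_jar and tray_red below 0.015 m and height (world z) of red_jar between 0.002 and 0.009 m and horizontal distance between white_dropper and tray_white below 0.015 m and height (world z) of white_dropper between 0.002 and 0.009 m and horizontal distance between blue_bottle and tray_blue below 0.015 m and height (world z) of blue_bottle between 0.002 and 0.009 m); the robot touches nothing.
It fails at once if a container is tipped over (leans more than 0.6 rad) (angle between any of specimen_cup, red_jar, white_dropper, blue_bottle's own z axis and vertical above 0.6 rad).
It fails at once if a container is set on the bare bench or falls off it (height (world z) of any of specimen_cup, red_jar, white_dropper, blue_bottle below 0.002 m).
It fails at once if a container is dropped from more than about 2 cm above the tray floor ((linear speed of specimen_cup above 0.5 m/s and height (world z) of specimen_cup above 0.015 m and contact force between specimen_cup and the fingers below 0.01 N) or (linear speed of red_jar above 0.5 m/s and height (world z) of red_jar above 0.015 m and contact force between red_jar and the fingers below 0.01 N) or (linear speed of white_dropper above 0.5 m/s and height (world z) of white_dropper above 0.015 m and contact force between white_dropper and the fingers below 0.01 N) or (linear speed of blue_bottle above 0.5 m/s and height (world z) of blue_bottle above 0.015 m and contact force between blue_bottle and the fingers below 0.01 N)).
It fails at once if the agar dish is moved more than 15 mm (distance of agar_dish from where it was at the start of the episode above 0.015 m).
It also fails if it takes over 144 s, if anything falls off the work surface, if the arm or the gripper's body presses on something with over 40 N, if the wrist force passes 120 N, or if a joint passes its speed limit or range.

ROBOT

A 6-joint arm with a two-finger parallel gripper is mounted at the origin on a cart in front of the work surface, level with it; the furniture and walls round the work are solid. World frame = base frame: x ahead of the robot, y to its left, z up, the work surface at z = 0. Lengths are in m, angles in rad, forces in N, time in s.
With the tool pointing down it reaches from about 0.35 to 0.8 m from the base axis. Payload 7.3 kg.
Tool frame: the origin (TCP) lies midway between the tips of the shut fingers; the grasp point (between the pads) lies 19 mm behind it (hold_point_z is the distance from the TCP to the grasp point, in m); z points along the fingers, y is the line along which they close (so a half turn about z gives the same grasp; the last joint's range is limited). The gripper opens to 85 mm and grips with 20 to 120 N. Pads are 22 mm wide; open, the fingers measure 114 mm over their backs; the gripper's body (76 mm by 85 mm) begins 54 mm behind the grasp point. The pads swing forward as they close: fully open they stand 13 mm farther back than shut.
Start: joints at [-1.483, 0.342, 1.524, -0, 1.275, -0.146], TCP at [0.122, -0.511, 0.231] pointing down, gripper open.
Joint ranges: [-2.53, 2.53], [-0.77, 2.02], [0.04, 2.7], [-1, 4.14], [0.28, 2.66], [-3.11, 3.11]. Speed limits (rad/s): [2.57, 2.57, 3.14, 3.14, 3.14, 3.14].

INTERFACE

Orientations are given as a unit quaternion [x, y, z, w].
In Python, from cell import observe, get_image, camera_model, job_done, hold_point_z gives the robot as it stands.
- The arm moves only by the tool move_arm, never from a script. Its argument "commands" is a list that holds one entry, the list of rows, each a list of 6 numbers: the shift along the world's x, y, z in m, then the turn, a rotation vector about the world's x, y, z in degrees. In form: [[[x, y, z, rx, ry, rz], ...]]. A call has exactly 5 rows; each row is the pose to reach, as a shift and turn from the pose commanded when the call began; what a row does not reach only later rows make up. A row lasts 1/10 s, in which the tool goes at most 50 mm and 8.59 degrees, less where a joint would pass 70% of its speed; a pose out of reach is approached as far as the arm can. A call with a gripper value outside its range is refused whole. "grip" is the opening, from 0 (shut) to 1 (fully open), set as the call begins (left out, the last holds). The fingers move at their own pace and stop on an object; the grip force is fixed at half the most. Time passes only in rows, so rows that repeat a pose let the fingers close, or fill a call up. It gives the time, the measured TCP pose, the force, the opening and the grip force at its end, in the units of the state.
- observe(): the state, without advancing time (a new reading comes with each control period).
- get_image(name): name is "scene" or "side" or "wrist"; returns the picture (420x560x3 uint8, red, green, blue); there is no depth.
- camera_model(name): a dict with "fx", "fy", "cx", "cy" (pixels), "rvec" (rotation vector, rad) and "tvec" (3), from world to camera coordinates, as OpenCV has them; the wrist camera has in their place "tool_from_camera" (4x4, takes a point from camera to tool coordinates, whose origin is the TCP and whose axes are the flange's). Camera axes: x right, y down, z forward; pixel columns grow to the right and rows downward; lengths in m; the calibration is good to about 2 mm. A picture is of the moment at which its call begins: read the wrist's pose just before it. camera_model takes no time and is no camera call.
- job_done(): hands the job in; it is judged then, once.
The state is a dict: "time": time; "joints": joint angles; "dq": joint speeds; "joint_efforts": joint torques, N m; "tool_pos": TCP position; "tcp_rot": TCP orientation; "force": force on the tool from outside, world axes, zero at the start; "torque": the same for the moment, N m; "opening": finger opening in m; "gripper_force": force on a finger pad.
Only numpy, scipy, OpenCV 4.12 (cv2) and the standard library are available. Lean on these libraries where they do the work, as an engineer would, in place of code of your own. Each camera call takes 0.05 s, during which the arm holds its last target. There are 200 camera calls.

## Working session

There is one attempt and no reset: what is moved stays moved. The work goes in short steps, Python scripts to look and compute and a tool call to move; the robot and the scene stay as the last step left them, time stands still between calls to the robot, and variables do not carry over. Pictures are saved under pics/ and viewed, at most 14 in all, crops included, and the job is handed in when it is done.

Besides the shell and the picture viewer there is one more tool, called after "Emit:" in YAML: its name, and indented under it one key for each argument. move_arm: Moves the arm, as the interface text tells. Its arguments: {"type":"object","properties":{"commands":{"type":"array","items":{"type":"array","items":{"type":"array","items":{"type":"number"}}}},"grip":{"type":"number"}},"required":["commands"]}

```bash
ls; mkdir -p pics; cat > h.py <<'E'
import numpy as np,cv2
from cell import *
def ray(name,uv,z):
    m=camera_model(name);R=cv2.Rodrigues(np.array(m['rvec'],float))[0];t=np.array(m['tvec'],float)
    d=R.T@np.array([(uv[0]-m['cx'])/m['fx'],(uv[1]-m['cy'])/m['fy'],1]);c=-R.T@t
    return c+d*(z-c[2])/d[2]
def save(n,f):
    im=get_image(n);cv2.imwrite(f,im[:,:,::-1]);return im
E
python3 - <<'E'
from h import *
a=save('scene','pics/a.png');b=save('side','pics/b.png')
o=observe();print(o['time'],o['tool_pos'],o['tcp_rot'],o['opening'],hold_point_z)
for n in('scene','side'):
    m=camera_model(n);R=cv2.Rodrigues(np.array(m['rvec'],float))[0];print(n,-R.T@np.array(m['tvec']),m['fx'])
print(camera_model('wrist'))
E
```

```text
pics
0.1 [ 0.12161644 -0.51037177  0.23072094] [ 9.93178400e-01  1.16602911e-01  2.94150610e-05 -6.52734966e-04] 0.08528888373287073 0.0187
scene [0.12146761 0.59180491 0.56412549] 392.35777587863305
side [0.05196507 0.54728894 0.76803692] 509.16161633816023
{'fx': 310.1436742024101, 'fy': 310.1436742024101, 'cx': 273.40422054461584, 'cy': 211.3720850981021, 'tool_from_camera': array([[ 6.68790768e-04, -9.47402962e-01, -3.20042466e-01,
         8.32043688e-02],
       [ 9.99999459e-01,  3.78523914e-04,  9.69170537e-04,
        -2.06078900e-05],
       [-7.97051311e-04, -3.20042941e-01,  9.47402703e-01,
        -1.44049835e-01],
       [ 0.00000000e+00,  0.00000000e+00,  0.00000000e+00,
         1.00000000e+00]])}
```

View pics/a.png

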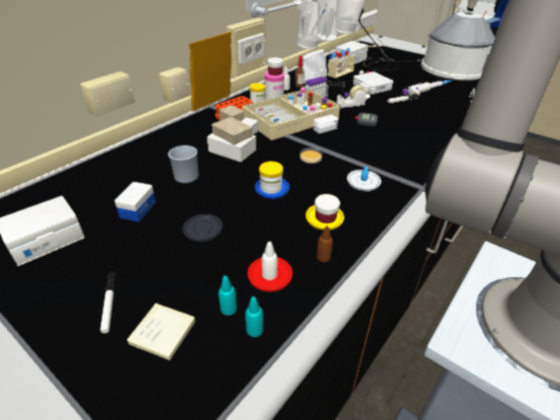

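View pics/b.png

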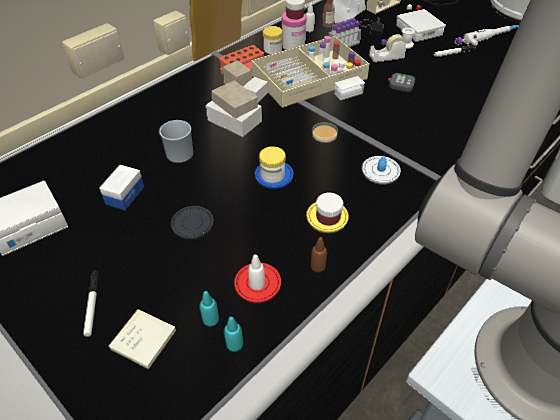

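The pictures show the cup in the blue tray (side 274,168), the jar in the yellow tray (328,212), the white dropper in the red tray (257,278) and the blue bottle in the white tray (382,166). The grey tray (192,222) is empty, and the agar dish is at (324,132). The turquoise bottles at (209,308) and (234,334) and the brown one at (319,255) are look-alikes; only the all-white one at (257,272) fits the dropper.

```bash
cat > m.py <<'E'
from h import *
def hsvm(im,lo,hi): return cv2.inRange(cv2.cvtColor(im,cv2.COLOR_RGB2HSV),np.array(lo),np.array(hi))
C={'yellow':([20,120,80],[35,255,255]),'red':([0,180,100],[6,255,255]),'blue':([100,150,60],[125,255,255]),'white':([0,0,130],[180,70,255]),'grey':([0,0,22],[180,90,90]),'agar':([8,60,90],[25,255,255])}
boxes={'side':{'yellow':(300,185,355,238),'red':(230,258,286,306),'blue':(250,150,299,192),'white':(355,150,407,188),'grey':(165,200,220,243),'agar':(308,120,342,146)},
'scene':{'yellow':(300,192,350,232),'red':(243,250,298,294),'blue':(250,160,295,200),'white':(343,162,387,194),'grey':(178,210,228,244),'agar':(297,147,325,166)}}
def hull(im,box,col,keep=1):
    x0,y0,x1,y1=box
    m=hsvm(im,*C[col])[y0:y1,x0:x1]
    n,l,s,_=cv2.connectedComponentsWithStats(m)
    pts=np.argwhere(np.isin(l,[i for i in range(1,n) if s[i,4]>8]))[:,::-1]+[x0,y0]
    return cv2.convexHull(pts.astype(np.float32))[:,0]
def circ(P):
    return cv2.minEnclosingCircle(P.astype(np.float32)) 
E
python3 - <<'E'
from m import *
for n,f in(('scene','a'),('side','b')):
    im=cv2.imread(f'pics/{f}.png')[:,:,::-1].copy()
    for c,b in boxes[n].items():
        H=hull(im,b,c); P=np.array([ray(n,p,.012 if c=='agar' else .008)[:2] for p in H])
        (x,y),r=circ(P); print(n,c,round(x,4),round(y,4),'r',round(r,4), len(P))
im=cv2.imread('pics/b.png')
cr=[cv2.resize(im[y:y+75,x:x+100],None,fx=4,fy=4,interpolation=cv2.INTER_CUBIC) for x,y in((225,135),(280,180),(205,245),(332,125))]
cv2.imwrite('pics/c.png',np.vstack([np.hstack(cr[:2]),np.hstack(cr[2:])]))
E
```

```text
scene yellow 0.4552 -0.0014 r 0.0464 19
scene red 0.443 0.2045 r 0.0445 27
scene blue 0.6156 -0.0141 r 0.0471 18
scene white 0.4566 -0.1863 r 0.0462 19
scene grey 0.6384 0.1955 r 0.0472 23
scene agar 0.6234 -0.1886 r 0.0334 15
side yellow 0.4542 -0.0032 r 0.0444 21
side red 0.4425 0.2037 r 0.0428 25
side blue 0.6161 -0.0154 r 0.0441 21
side white 0.4572 -0.1885 r 0.044 25
side grey 0.6227 0.1786 r 0.0642 16
side agar 0.6247 -0.1937 r 0.0295 16
```

View pics/c.png

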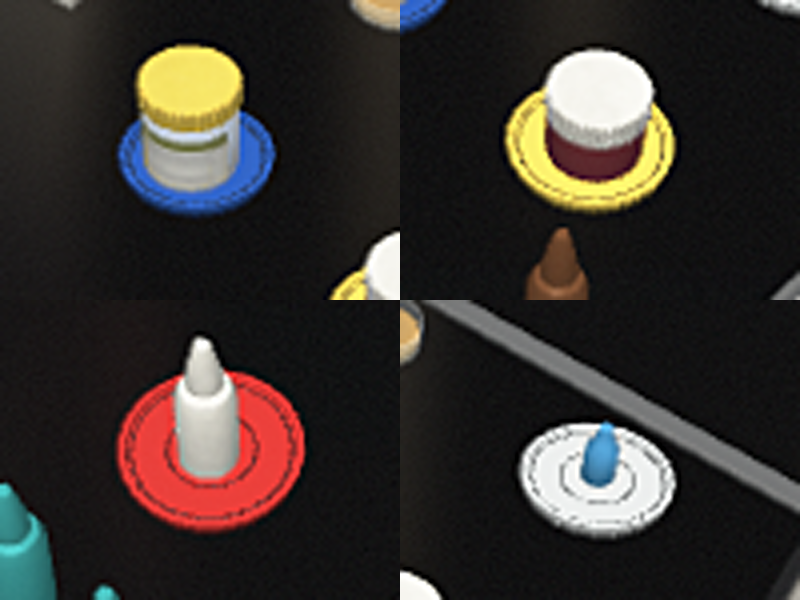

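The crop confirms four clean pairings: cup/blue, jar/yellow, all-white dropper/red (nozzle tip at about side 255,255), and blue bottle/white (tip at about 384,156). Next I get the container axes from their tops and bases, plus the obstacles.

```bash
python3 - <<'E'
from m import *
r=lambda n,u,z:print(n,u,z,ray(n,u,z).round(4)[:2])
im=cv2.imread('pics/b.png')[:,:,::-1].copy();ia=cv2.imread('pics/a.png')[:,:,::-1].copy()
# lid tops: hull of top half -> use widest-row extents
def comp(im,box,lo,hi):
    x0,y0,x1,y1=box;m=hsvm(im,lo,hi)[y0:y1,x0:x1]
    n,l,s,_=cv2.connectedComponentsWithStats(m);i=1+np.argmax(s[1:,4]);x,y,w,h,a=s[i];ys,xs=np.where(l==i)
    return x0+x,y0+y,w,h,a,(xs[ys>=ys.max()-1].mean()+x0,ys.max()+y0),(xs[ys<=ys.min()+1].mean()+x0,ys.min()+y0)
for n,I,bx in(('side',im,[(255,140,292,170),(312,188,346,220),(245,250,270,296),(372,150,392,180),(308,235,330,275),(198,288,222,328),(222,315,246,352)]),('scene',ia,[(254,160,288,184),(312,193,343,214),(258,240,280,282),(358,162,373,184),(314,225,336,265),(216,274,240,318),(242,294,266,338)])):
    for k,b,lo,hi in zip(['cup','jar','drop','bot','brown','t1','t2'],bx,[(20,120,80),(0,0,110),(0,0,100),(95,110,60),(3,80,30),(80,100,50),(80,100,50)],[(35,255,255),(180,70,255),(180,80,255),(125,255,255),(20,255,200),(98,255,255),(98,255,255)]):
        q=comp(I,b,lo,hi);print(n,k,q)
        if k in('cup','jar'):
            z=.065 if k=='cup' else .05
            # front-most top edge: back edge of top face at (top) ; centre = back edge shifted by R toward camera
            p=ray(n,q[6],z)[:2];m=camera_model(n);R=cv2.Rodrigues(np.array(m['rvec'],float))[0];c=(-R.T@np.array(m['tvec']))[:2]
            d=(c-p)/np.linalg.norm(c-p);print('   ctr',(p+d*(.027 if k=='cup' else .026)).round(4))
            print('   colctr',ray(n,(q[0]+q[2]/2-.5,q[6][1]),z)[:2].round(4))
        else:
            zt,zb,R0=(.087,.005,.014) if k=='drop' else (.041,.005,.01) if k=='bot' else (.082,0,.014)
            p=ray(n,q[5],zb)[:2];m=camera_model(n);R=cv2.Rodrigues(np.array(m['rvec'],float))[0];c=(-R.T@np.array(m['tvec']))[:2]
            d=(p-c)/np.linalg.norm(p-c);print('   top',ray(n,q[6],zt)[:2].round(4),'base',(p+d*R0).round(4))
# grey tray retry
for n,I,b in(('side',im,(165,202,217,241)),('scene',ia,boxes['scene']['grey'])):
    for t in(26,32,40):
        C['grey']=([0,0,t],[180,120,100]);P=np.array([ray(n,p,.008)[:2] for p in hull(I,b,'grey')]);print('grey',n,t,circ(P))
E
```

```text
side cup (np.int32(259), np.int32(146), np.int32(27), np.int32(22), np.int32(472), (np.float64(271.5), np.int64(167)), (np.float64(271.8421052631579), np.int64(146)))
   ctr [ 0.6164 -0.0121]
   colctr [ 0.6353 -0.0313]
side jar (np.int32(316), np.int32(192), np.int32(28), np.int32(26), np.int32(548), (np.float64(329.5833333333333), np.int64(217)), (np.float64(328.5), np.int64(192)))
   ctr [ 0.4549 -0.0009]
   colctr [ 0.4689 -0.0232]
side drop (np.int32(248), np.int32(254), np.int32(17), np.int32(35), np.int32(428), (np.float64(256.5), np.int64(288)), (np.float64(254.85714285714286), np.int64(254)))
   top [0.4443 0.2037] base [0.4458 0.2038]
side bot (np.int32(377), np.int32(155), np.int32(10), np.int32(17), np.int32(103), (np.float64(381.5), np.int64(171)), (np.float64(383.4), np.int64(155)))
   top [ 0.4619 -0.1954] base [ 0.4589 -0.1953]
side brown (np.int32(310), np.int32(237), np.int32(17), np.int32(36), np.int32(457), (np.float64(317.84615384615387), np.int64(272)), (np.float64(320.22222222222223), np.int64(237)))
   top [0.3915 0.0971] base [0.3895 0.0978]
side t1 (np.int32
[... 1714 characters left out ...]
[0.4529 0.3102]
scene t2 (np.int32(245), np.int32(296), np.int32(19), np.int32(42), np.int32(604), (np.float64(254.36363636363637), np.int64(337)), (np.float64(253.0), np.int64(296)))
   top [0.3896 0.3093] base [0.3876 0.3127]
grey side 26 ((0.6373935341835022, 0.19506892561912537), 0.04503035917878151)
grey side 32 ((0.6380720138549805, 0.19377700984477997), 0.043823134154081345)
grey side 40 ((0.6378010511398315, 0.1939162015914917), 0.043519116938114166)
grey scene 26 ((0.6375448107719421, 0.19438809156417847), 0.045798420906066895)
grey scene 32 ((0.6380007266998291, 0.19432255625724792), 0.04470852389931679)
grey scene 40 ((0.638203501701355, 0.19387975335121155), 0.043640270829200745)
```

Trays: Y (.455,-.002), R (.443,.204), B (.616,-.015), W (.457,-.188), G (.638,.194). Both views agree to about 2 mm, the radii are about right, and the containers are near-concentric. The cup goes to grey first.

Emit:
move_arm:
  commands:
    - [[0.033, 0.033, 0, 0, 0, 0], [0.066, 0.066, 0, 0, 0, 0], [0.099, 0.099, 0, 0, 0, 0], [0.132, 0.132, 0, 0, 0, 0], [0.165, 0.165, 0, 0, 0, 0]]

```text
time: 0.6
tool_pos: [0.2875, -0.3441, 0.2311]
tcp_rot: [0.993, 0.116, -0.0, -0.0]
force: [1.3, -1.3, 0.4]
opening: 0.0852
gripper_force: 0.0
```

Emit:
move_arm:
  commands:
    - [[0.033, 0.033, 0, 0, 0, 0], [0.066, 0.066, 0, 0, 0, 0], [0.099, 0.099, 0, 0, 0, 0], [0.132, 0.132, 0, 0, 0, 0], [0.165, 0.165, 0, 0, 0, 0]]

```text
time: 1.1
tool_pos: [0.4526, -0.179, 0.2312]
tcp_rot: [0.993, 0.117, -0.0, 0.0]
force: [0.0, -1.7, -0.1]
opening: 0.0853
gripper_force: 0.0
```

Emit:
move_arm:
  commands:
    - [[0.033, 0.033, 0, 0, 0, 0], [0.066, 0.066, 0, 0, 0, 0], [0.099, 0.099, 0, 0, 0, 0], [0.132, 0.132, 0, 0, 0, 0], [0.165, 0.165, 0, 0, 0, 0]]

```text
time: 1.6
tool_pos: [0.6176, -0.014, 0.2309]
tcp_rot: [0.993, 0.117, -0.0, 0.0]
force: [0.3, -1.0, -0.7]
opening: 0.0854
gripper_force: 0.0
```

Emit:
move_arm:
  commands:
    - [[0, 0.002, -0.03, 0, 0, 0], [0, 0.002, -0.06, 0, 0, 0], [0, 0.002, -0.09, 0, 0, 0], [0, 0.002, -0.09, 0, 0, 0], [0, 0.002, -0.09, 0, 0, 0]]

```text
time: 2.1
tool_pos: [0.6166, -0.0138, 0.1414]
tcp_rot: [0.993, 0.117, -0.0, -0.0]
force: [-0.1, 0.0, 1.6]
opening: 0.0855
gripper_force: 0.0
```

Emit:
move_arm:
  commands:
    - [[0, 0, -0.025, 0, 0, 0], [0, 0, -0.05, 0, 0, 0], [0, 0, -0.075, 0, 0, 0], [0, 0, -0.1, 0, 0, 0], [0, 0, -0.116, 0, 0, 0]]

```text
time: 2.6
tool_pos: [0.6175, -0.0141, 0.0259]
tcp_rot: [0.993, 0.116, 0.001, 0.0]
force: [-0.8, -0.7, -0.4]
opening: 0.0855
gripper_force: 0.0
```

Emit:
move_arm:
  commands:
    - [[0, 0, 0, 0, 0, 0], [0, 0, 0, 0, 0, 0], [0, 0, 0, 0, 0, 0], [0, 0, 0, 0, 0, 0], [0, 0, 0, 0, 0, 0]]
  grip: 0.45

```text
time: 3.1
tool_pos: [0.6184, -0.014, 0.0279]
tcp_rot: [0.993, 0.117, 0.002, 0.001]
force: [-0.8, 0.0, 6.6]
opening: 0.051
gripper_force: 62.9
```

Emit:
move_arm:
  commands:
    - [[0, 0, 0, 0, 0, 0], [0, 0, 0, 0, 0, 0], [0, 0, 0, 0, 0, 0], [0, 0, 0, 0, 0, 0], [0, 0, 0, 0, 0, 0]]

```text
time: 3.6
tool_pos: [0.6184, -0.014, 0.0279]
tcp_rot: [0.993, 0.117, 0.002, 0.001]
force: [-0.1, -0.5, 6.9]
opening: 0.0507
gripper_force: 62.9
```

Emit:
move_arm:
  commands:
    - [[0, 0, 0.015, 0, 0, 0], [0, 0, 0.04, 0, 0, 0], [0, 0, 0.07, 0, 0, 0], [0, 0, 0.1, 0, 0, 0], [0, 0, 0.12, 0, 0, 0]]

```text
time: 4.1
tool_pos: [0.6175, -0.0138, 0.1493]
tcp_rot: [0.993, 0.117, 0.002, 0.001]
force: [0.1, -0.4, -0.6]
opening: 0.0509
gripper_force: 62.5
```

Emit:
move_arm:
  commands:
    - [[0.002, 0.02, 0, 0, 0, 0], [0.005, 0.05, 0, 0, 0, 0], [0.008, 0.08, 0, 0, 0, 0], [0.011, 0.11, 0, 0, 0, 0], [0.014, 0.14, 0, 0, 0, 0]]

```text
time: 4.6
tool_pos: [0.6307, 0.1275, 0.1469]
tcp_rot: [0.993, 0.117, 0.001, 0.0]
force: [0.6, 0.0, -0.7]
opening: 0.0509
gripper_force: 62.5
```

Emit:
move_arm:
  commands:
    - [[0.003, 0.03, 0, 0, 0, 0], [0.005, 0.055, 0, 0, 0, 0], [0.006, 0.067, 0, 0, 0, 0], [0.006, 0.067, 0, 0, 0, 0], [0.006, 0.067, 0, 0, 0, 0]]

```text
time: 5.1
tool_pos: [0.6366, 0.1924, 0.1457]
tcp_rot: [0.993, 0.117, 0.0, 0.0]
force: [-0.8, 0.4, -0.5]
opening: 0.0506
gripper_force: 62.5
```

```bash
python3 - <<'E'
from h import *
b=save('side','pics/d.png');print(observe()['tool_pos'])
E
```

```text
[0.63666302 0.19197719 0.14560577]
```

View pics/d.png

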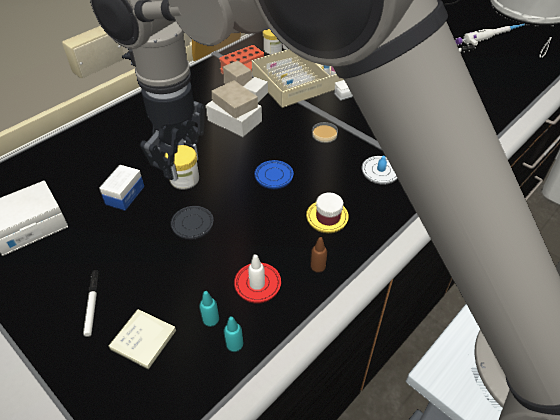

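The cup is held level (lid at 183,157) over the grey tray (192,222), and the blue tray is clear. Lowering.

Emit:
move_arm:
  commands:
    - [[0, 0.001, -0.03, 0, 0, 0], [0, 0.001, -0.06, 0, 0, 0], [0, 0.001, -0.085, 0, 0, 0], [0, 0.001, -0.1, 0, 0, 0], [0, 0.001, -0.11, 0, 0, 0]]

```text
time: 5.65
tool_pos: [0.6365, 0.1931, 0.0343]
tcp_rot: [0.993, 0.116, -0.001, 0.0]
force: [-1.2, -0.3, -0.2]
opening: 0.0507
gripper_force: 62.5
```

Emit:
move_arm:
  commands:
    - [[0, 0, -0.003, 0, 0, 0], [0, 0, -0.006, 0, 0, 0], [0, 0, -0.007, 0, 0, 0], [0, 0, -0.007, 0, 0, 0], [0, 0, -0.007, 0, 0, 0]]

```text
time: 6.15
tool_pos: [0.637, 0.1944, 0.0291]
tcp_rot: [0.993, 0.117, 0.001, 0.0]
force: [0.0, 0.0, 0.3]
opening: 0.0506
gripper_force: 62.5
```

Emit:
move_arm:
  commands:
    - [[0, 0, 0, 0, 0, 0], [0, 0, 0, 0, 0, 0], [0, 0, 0, 0, 0, 0], [0, 0, 0, 0, 0, 0], [0, 0, 0, 0, 0, 0]]
  grip: 1

```text
time: 6.65
tool_pos: [0.6367, 0.1943, 0.0284]
tcp_rot: [0.993, 0.117, 0.0, 0.0]
force: [0.3, -0.0, 0.1]
opening: 0.0857
gripper_force: 0.0
```

Emit:
move_arm:
  commands:
    - [[0, 0, 0.02, 0, 0, 0], [0, 0, 0.05, 0, 0, 0], [0, 0, 0.08, 0, 0, 0], [0, 0, 0.11, 0, 0, 0], [0, 0, 0.14, 0, 0, 0]]

```text
time: 7.15
tool_pos: [0.6365, 0.1942, 0.1696]
tcp_rot: [0.993, 0.117, -0.0, 0.0]
force: [0.8, -0.0, 0.4]
opening: 0.0855
gripper_force: 0.0
```

Emit:
move_arm:
  commands:
    - [[-0.0175, -0.0385, 0, 0, 0, 0], [-0.035, -0.077, 0, 0, 0, 0], [-0.0525, -0.1155, 0, 0, 0, 0], [-0.07, -0.154, 0, 0, 0, 0], [-0.0875, -0.1925, 0, 0, 0, 0]]
  grip: 0.5

```text
time: 7.65
tool_pos: [0.5483, 0.0004, 0.1685]
tcp_rot: [0.993, 0.117, 0.0, 0.0]
force: [-0.3, -0.1, 0.6]
opening: 0.0427
gripper_force: 0.0
```

Emit:
move_arm:
  commands:
    - [[-0.0175, -0.0385, 0, 0, 0, 0], [-0.035, -0.077, 0, 0, 0, 0], [-0.0525, -0.1155, 0, 0, 0, 0], [-0.07, -0.154, 0, 0, 0, 0], [-0.0875, -0.1925, 0, 0, 0, 0]]

```text
time: 8.15
tool_pos: [0.4608, -0.1922, 0.1686]
tcp_rot: [0.993, 0.117, 0.0, 0.0]
force: [0.1, -0.6, 0.1]
opening: 0.0426
gripper_force: 0.0
```

Emit:
move_arm:
  commands:
    - [[-0.0015, -0.003, -0.02, 0, 0, 0], [-0.0015, -0.003, -0.05, 0, 0, 0], [-0.0015, -0.003, -0.08, 0, 0, 0], [-0.0015, -0.003, -0.1, 0, 0, 0], [-0.0015, -0.003, -0.1, 0, 0, 0]]

```text
time: 8.65
tool_pos: [0.4585, -0.1929, 0.0661]
tcp_rot: [0.993, 0.117, -0.002, -0.002]
force: [-0.4, 0.3, 0.3]
opening: 0.0428
gripper_force: 0.0
```

```bash
python3 - <<'E'
from h import *
print(observe()['tool_pos'],observe()['opening'])
a=save('side','pics/e0.png');b=save('wrist','pics/e1.png')
a=cv2.resize(a[80:290,230:510],None,fx=1.4286,fy=2/1.4) if 0 else cv2.resize(a[80:290,130:410],(400,300))
cv2.imwrite('pics/e.png',np.hstack([a,cv2.resize(b,(400,300))])[:,:,::-1])
E
```

```text
[ 0.45853159 -0.1928609   0.0660844 ] 0.042847202144051175
```

View pics/e.png

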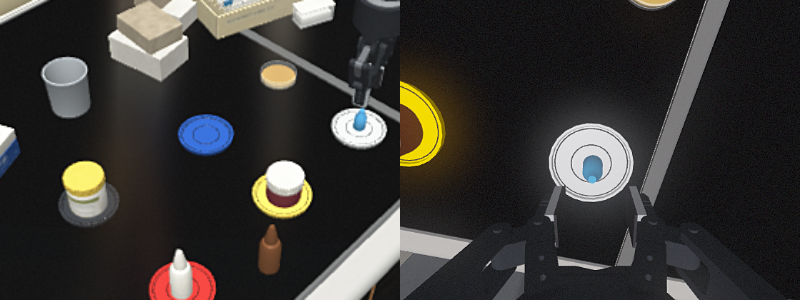

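The cup stands in the grey tray. The wrist view has the bottle centred between the fingers: its tip maps to within about 3 mm of the tool axis. Descending.

Emit:
move_arm:
  commands:
    - [[0, 0, -0.02, 0, 0, 0], [0, 0, -0.035, 0, 0, 0], [0, 0, -0.045, 0, 0, 0], [0, 0, -0.054, 0, 0, 0], [0, 0, -0.054, 0, 0, 0]]

```text
time: 9.25
tool_pos: [0.4601, -0.1937, 0.0141]
tcp_rot: [0.993, 0.117, -0.0, -0.0]
force: [0.9, -0.3, -0.4]
opening: 0.0428
gripper_force: 0.0
```

Emit:
move_arm:
  commands:
    - [[0, 0, 0, 0, 0, 0], [0, 0, 0, 0, 0, 0], [0, 0, 0, 0, 0, 0], [0, 0, 0, 0, 0, 0], [0, 0, 0, 0, 0, 0]]
  grip: 0.15

```text
time: 9.75
tool_pos: [0.4606, -0.194, 0.0152]
tcp_rot: [0.993, 0.117, 0.001, 0.001]
force: [-1.0, 0.7, 6.4]
opening: 0.0159
gripper_force: 58.9
```

Emit:
move_arm:
  commands:
    - [[0, 0, 0, 0, 0, 0], [0, 0, 0, 0, 0, 0], [0, 0, 0, 0, 0, 0], [0, 0, 0, 0, 0, 0], [0, 0, 0, 0, 0, 0]]

```text
time: 10.25
tool_pos: [0.4606, -0.194, 0.0152]
tcp_rot: [0.993, 0.117, 0.001, 0.001]
force: [-1.0, 1.2, 5.2]
opening: 0.016
gripper_force: 58.9
```

The opening of 16 mm is below the 20 mm body, so the grip is on the shoulder. I'll reopen and go lower.

Emit:
move_arm:
  commands:
    - [[0, 0, 0, 0, 0, 0], [0, 0, 0, 0, 0, 0], [0, 0, 0, 0, 0, 0], [0, 0, 0, 0, 0, 0], [0, 0, 0, 0, 0, 0]]
  grip: 0.4

```text
time: 10.75
tool_pos: [0.4601, -0.1937, 0.0142]
tcp_rot: [0.993, 0.117, -0.0, -0.0]
force: [0.0, -0.5, 1.1]
opening: 0.0342
gripper_force: 0.0
```

Emit:
move_arm:
  commands:
    - [[0, 0, -0.003, 0, 0, 0], [0, 0, -0.006, 0, 0, 0], [0, 0, -0.007, 0, 0, 0], [0, 0, -0.007, 0, 0, 0], [0, 0, -0.007, 0, 0, 0]]

```text
time: 11.25
tool_pos: [0.4602, -0.1937, 0.0073]
tcp_rot: [0.993, 0.117, -0.0, 0.0]
force: [0.7, 0.5, -0.2]
opening: 0.034
gripper_force: 0.0
```

Emit:
move_arm:
  commands:
    - [[0, 0, 0, 0, 0, 0], [0, 0, 0, 0, 0, 0], [0, 0, 0, 0, 0, 0], [0, 0, 0, 0, 0, 0], [0, 0, 0, 0, 0, 0]]
  grip: 0.17

```text
time: 11.75
tool_pos: [0.4602, -0.1938, 0.0076]
tcp_rot: [0.993, 0.117, 0.0, 0.0]
force: [-0.5, -0.1, 4.4]
opening: 0.0166
gripper_force: 58.9
```

```bash
python3 - <<'E'
from h import *
o=observe();print(o['tool_pos'],o['opening'],o['gripper_force'],o['force'])
a=save('side','pics/f0.png');b=save('wrist','pics/f1.png')
a=cv2.resize(a[115:205,335:455],(400,300),interpolation=cv2.INTER_CUBIC)
cv2.imwrite('pics/f.png',np.hstack([a,cv2.resize(b[170:380,140:420],(400,300))])[:,:,::-1])
E
```

```text
[ 0.46023975 -0.1937722   0.00755984] 0.016598792049861897 58.89037882468983 [-0.49210977 -0.09705866  4.40796391]
```

View pics/f.png

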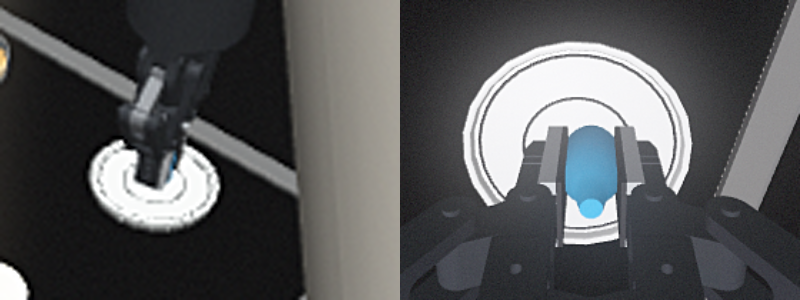

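The bottle is held upright between the pads, on its body (wrist crop 590,170). Lifting and carrying it to the blue tray.

Emit:
move_arm:
  commands:
    - [[0, 0, 0.01, 0, 0, 0], [0, 0, 0.03, 0, 0, 0], [0, 0, 0.06, 0, 0, 0], [0, 0, 0.08, 0, 0, 0], [0, 0, 0.09, 0, 0, 0]]

```text
time: 12.35
tool_pos: [0.4609, -0.1942, 0.0994]
tcp_rot: [0.993, 0.117, 0.001, 0.001]
force: [0.3, 1.1, 0.4]
opening: 0.0165
gripper_force: 58.6
```

Emit:
move_arm:
  commands:
    - [[0.012, 0.014, 0, 0, 0, 0], [0.03, 0.034, 0, 0, 0, 0], [0.05, 0.057, 0, 0, 0, 0], [0.07, 0.08, 0, 0, 0, 0], [0.09, 0.103, 0, 0, 0, 0]]

```text
time: 12.85
tool_pos: [0.5505, -0.0897, 0.0969]
tcp_rot: [0.993, 0.116, -0.0, -0.0]
force: [0.0, -0.2, 0.1]
opening: 0.0163
gripper_force: 58.6
```

Emit:
move_arm:
  commands:
    - [[0.02, 0.023, 0, 0, 0, 0], [0.04, 0.046, 0, 0, 0, 0], [0.056, 0.064, 0, 0, 0, 0], [0.066, 0.0755, 0, 0, 0, 0], [0.066, 0.0755, 0, 0, 0, 0]]

```text
time: 13.35
tool_pos: [0.6167, -0.0136, 0.0966]
tcp_rot: [0.993, 0.118, -0.0, -0.0]
force: [-0.5, 0.3, 0.9]
opening: 0.0166
gripper_force: 58.6
```

```bash
python3 - <<'E'
from h import *
o=observe();print(o['tool_pos'],o['opening'],o['gripper_force'],o['force'])
a=save('side','pics/g0.png');b=save('wrist','pics/g1.png')
a=cv2.resize(a[105:195,215:335],(400,300),interpolation=cv2.INTER_CUBIC)
cv2.imwrite('pics/g.png',np.hstack([a,cv2.resize(b[170:380,140:420],(400,300))])[:,:,::-1])
E
```

```text
[ 0.61665817 -0.01364004  0.09658045] 0.016649750683872432 58.5526906897212 [-0.48235167  0.32033007  0.90134132]
```

View pics/g.png

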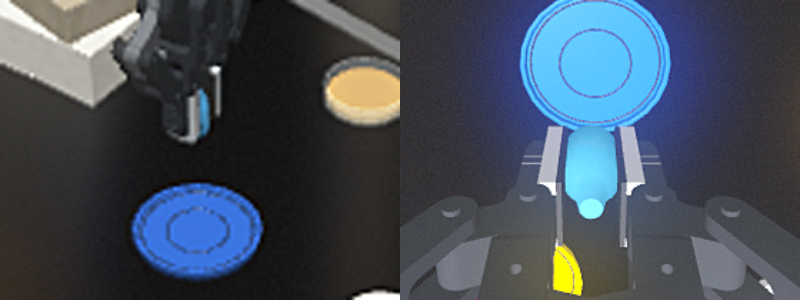

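The bottle is held upright over the blue tray. Setting it down.

Emit:
move_arm:
  commands:
    - [[0, -0.001, -0.025, 0, 0, 0], [0, -0.001, -0.05, 0, 0, 0], [0, -0.001, -0.07, 0, 0, 0], [0, -0.001, -0.08, 0, 0, 0], [0, -0.001, -0.083, 0, 0, 0]]

```text
time: 13.95
tool_pos: [0.6151, -0.0169, 0.0133]
tcp_rot: [0.993, 0.116, -0.001, -0.0]
force: [0.8, 0.8, 0.0]
opening: 0.0168
gripper_force: 58.5
```

Emit:
move_arm:
  commands:
    - [[0, 0, -0.002, 0, 0, 0], [0, 0, -0.004, 0, 0, 0], [0, 0, -0.005, 0, 0, 0], [0, 0, -0.005, 0, 0, 0], [0, 0, -0.005, 0, 0, 0]]

```text
time: 14.45
tool_pos: [0.6164, -0.0162, 0.0097]
tcp_rot: [0.993, 0.117, 0.0, 0.0]
force: [0.7, 0.6, -0.4]
opening: 0.0166
gripper_force: 58.6
```

Emit:
move_arm:
  commands:
    - [[0, 0, 0, 0, 0, 0], [0, 0, 0, 0, 0, 0], [0, 0, 0, 0, 0, 0], [0, 0, 0, 0, 0, 0], [0, 0, 0, 0, 0, 0]]
  grip: 0.5

```text
time: 14.95
tool_pos: [0.6162, -0.0162, 0.0093]
tcp_rot: [0.993, 0.117, -0.0, 0.0]
force: [-0.3, -0.1, 1.2]
opening: 0.0427
gripper_force: 0.0
```

Emit:
move_arm:
  commands:
    - [[0, 0, 0.015, 0, 0, 0], [0, 0, 0.04, 0, 0, 0], [0, 0, 0.08, 0, 0, 0], [0, 0, 0.12, 0, 0, 0], [0, 0, 0.15, 0, 0, 0]]

```text
time: 15.45
tool_pos: [0.6168, -0.0163, 0.1634]
tcp_rot: [0.993, 0.117, 0.002, 0.001]
force: [0.4, -0.2, -0.6]
opening: 0.0428
gripper_force: 0.0
```

Emit:
move_arm:
  commands:
    - [[-0.017, 0.022, 0, 0, 0, 0], [-0.034, 0.044, 0, 0, 0, 0], [-0.051, 0.066, 0, 0, 0, 0], [-0.068, 0.088, 0, 0, 0, 0], [-0.085, 0.11, 0, 0, 0, 0]]
  grip: 0.7

```text
time: 15.95
tool_pos: [0.5305, 0.0945, 0.1606]
tcp_rot: [0.993, 0.117, 0.001, 0.0]
force: [-0.2, 0.2, -0.4]
opening: 0.0596
gripper_force: 0.0
```

Emit:
move_arm:
  commands:
    - [[-0.017, 0.022, 0, 0, 0, 0], [-0.034, 0.044, 0, 0, 0, 0], [-0.051, 0.066, 0, 0, 0, 0], [-0.068, 0.088, 0, 0, 0, 0], [-0.086, 0.109, 0, 0, 0, 0]]

```text
time: 16.45
tool_pos: [0.4446, 0.2037, 0.1606]
tcp_rot: [0.993, 0.117, 0.001, -0.0]
force: [-0.4, -0.1, 0.3]
opening: 0.0599
gripper_force: 0.0
```

Emit:
move_arm:
  commands:
    - [[0, 0, 0, 0, 0, 0], [0, 0, 0, 0, 0, 0], [0, 0, -0.01, 0, 0, 0], [0, 0, -0.02, 0, 0, 0], [0, 0, -0.02, 0, 0, 0]]

```text
time: 16.95
tool_pos: [0.4444, 0.2018, 0.1374]
tcp_rot: [0.993, 0.116, -0.002, 0.0]
force: [-0.3, 0.5, 0.6]
opening: 0.0598
gripper_force: 0.0
```

```bash
python3 - <<'E'
from h import *
o=observe();print(o['tool_pos'],o['opening'])
a=save('side','pics/i0.png');b=save('wrist','pics/i1.png')
a=cv2.resize(a[100:310,130:410],(400,300),interpolation=cv2.INTER_CUBIC)
cv2.imwrite('pics/i.png',np.hstack([a,cv2.resize(b,(400,300))])[:,:,::-1])
E
```

```text
[0.44444764 0.20183476 0.1374375 ] 0.059812202557902594
```

View pics/i.png

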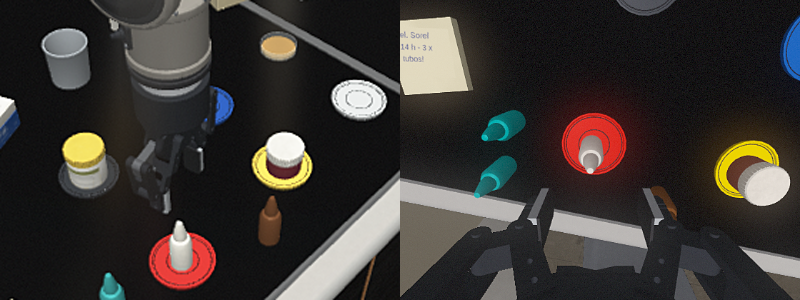

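The dropper's nozzle (wrist crop 590,168) is centred between the fingers and the look-alikes are clear. Descending.

Emit:
move_arm:
  commands:
    - [[0, 0, -0.025, 0, 0, 0], [0, 0, -0.05, 0, 0, 0], [0, 0, -0.075, 0, 0, 0], [0, 0, -0.1, 0, 0, 0], [0, 0, -0.114, 0, 0, 0]]

```text
time: 17.55
tool_pos: [0.4447, 0.2024, 0.0237]
tcp_rot: [0.993, 0.116, -0.001, 0.0]
force: [-0.1, -0.4, 0.1]
opening: 0.0599
gripper_force: 0.0
```

Emit:
move_arm:
  commands:
    - [[0, 0, 0, 0, 0, 0], [0, 0, 0, 0, 0, 0], [0, 0, 0, 0, 0, 0], [0, 0, 0, 0, 0, 0], [0, 0, 0, 0, 0, 0]]
  grip: 0.25

```text
time: 18.05
tool_pos: [0.4457, 0.2029, 0.0261]
tcp_rot: [0.993, 0.117, 0.001, -0.0]
force: [1.1, 0.7, 2.5]
opening: 0.0253
gripper_force: 59.1
```

Emit:
move_arm:
  commands:
    - [[0, 0, 0, 0, 0, 0], [0, 0, 0, 0, 0, 0], [0, 0, 0, 0, 0, 0], [0, 0, 0, 0, 0, 0], [0, 0, 0, 0, 0, 0]]

```text
time: 18.55
tool_pos: [0.4458, 0.2029, 0.0261]
tcp_rot: [0.993, 0.117, 0.001, -0.0]
force: [-0.3, -0.3, 5.9]
opening: 0.0257
gripper_force: 59.6
```

Emit:
move_arm:
  commands:
    - [[0, 0, 0.015, 0, 0, 0], [0, 0, 0.045, 0, 0, 0], [0, 0, 0.08, 0, 0, 0], [0, 0, 0.11, 0, 0, 0], [0, 0, 0.125, 0, 0, 0]]

```text
time: 19.05
tool_pos: [0.446, 0.203, 0.1529]
tcp_rot: [0.993, 0.117, 0.002, -0.0]
force: [-0.2, 0.5, -1.8]
opening: 0.0257
gripper_force: 59.1
```

Emit:
move_arm:
  commands:
    - [[0, -0.015, 0, 0, 0, 0], [0.001, -0.045, 0, 0, 0, 0], [0.002, -0.08, 0, 0, 0, 0], [0.003, -0.115, 0, 0, 0, 0], [0.004, -0.15, 0, 0, 0, 0]]

```text
time: 19.55
tool_pos: [0.4487, 0.0516, 0.1503]
tcp_rot: [0.993, 0.117, -0.0, 0.0]
force: [1.0, 0.3, -0.4]
opening: 0.0256
gripper_force: 59.1
```

Emit:
move_arm:
  commands:
    - [[0.001, -0.035, 0, 0, 0, 0], [0.002, -0.07, 0, 0, 0, 0], [0.003, -0.105, 0, 0, 0, 0], [0.004, -0.14, 0, 0, 0, 0], [0.005, -0.175, 0, 0, 0, 0]]

```text
time: 20.05
tool_pos: [0.4538, -0.1236, 0.1503]
tcp_rot: [0.993, 0.117, -0.0, -0.0]
force: [0.6, -0.5, 0.2]
opening: 0.0256
gripper_force: 59.1
```

Emit:
move_arm:
  commands:
    - [[0.001, -0.03, 0, 0, 0, 0], [0.002, -0.05, 0, 0, 0, 0], [0.002, -0.066, 0, 0, 0, 0], [0.002, -0.066, 0, 0, 0, 0], [0.002, -0.066, 0, 0, 0, 0]]

```text
time: 20.55
tool_pos: [0.4558, -0.1878, 0.1501]
tcp_rot: [0.993, 0.116, -0.0, -0.0]
force: [0.6, -0.7, 0.0]
opening: 0.026
gripper_force: 59.1
```

```bash
python3 - <<'E'
from h import *
o=observe();print(o['tool_pos'],o['opening'],o['gripper_force'])
a=save('side','pics/j0.png');b=save('wrist','pics/j1.png')
a=cv2.resize(a[80:290,230:510],(400,300),interpolation=cv2.INTER_CUBIC)
cv2.imwrite('pics/j.png',np.hstack([a,cv2.resize(b,(400,300))])[:,:,::-1])
E
```

```text
[ 0.45584597 -0.18779321  0.15008663] 0.026003185329868624 59.13116334588267
```

View pics/j.png

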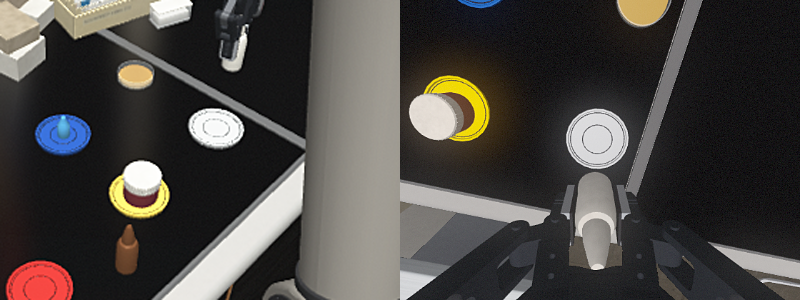

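The blue bottle stands in the middle of the blue tray, and the dropper is held upright over the white tray. Lowering.

Emit:
move_arm:
  commands:
    - [[0, 0, -0.03, 0, 0, 0], [0, 0, -0.06, 0, 0, 0], [0, 0, -0.09, 0, 0, 0], [0, 0, -0.11, 0, 0, 0], [0, 0, -0.117, 0, 0, 0]]

```text
time: 21.15
tool_pos: [0.4551, -0.1866, 0.0316]
tcp_rot: [0.993, 0.117, -0.001, -0.001]
force: [0.6, -0.1, 0.4]
opening: 0.0255
gripper_force: 59.1
```

Emit:
move_arm:
  commands:
    - [[0, 0, -0.003, 0, 0, 0], [0, 0, -0.005, 0, 0, 0], [0, 0, -0.006, 0, 0, 0], [0, 0, -0.006, 0, 0, 0], [0, 0, -0.006, 0, 0, 0]]

```text
time: 21.65
tool_pos: [0.4565, -0.1884, 0.0279]
tcp_rot: [0.993, 0.117, 0.0, 0.0]
force: [-0.6, -0.1, -0.6]
opening: 0.0256
gripper_force: 59.1
```

Emit:
move_arm:
  commands:
    - [[0, 0, 0, 0, 0, 0], [0, 0, 0, 0, 0, 0], [0, 0, 0, 0, 0, 0], [0, 0, 0, 0, 0, 0], [0, 0, 0, 0, 0, 0]]
  grip: 0.7

```text
time: 22.15
tool_pos: [0.4562, -0.1883, 0.0273]
tcp_rot: [0.993, 0.117, 0.0, 0.0]
force: [-0.1, 0.7, -0.1]
opening: 0.0593
gripper_force: 0.0
```

Emit:
move_arm:
  commands:
    - [[0, 0, 0.015, 0, 0, 0], [0, 0, 0.045, 0, 0, 0], [0, 0, 0.08, 0, 0, 0], [0, 0, 0.115, 0, 0, 0], [0, 0, 0.135, 0, 0, 0]]

```text
time: 22.65
tool_pos: [0.4569, -0.1887, 0.1651]
tcp_rot: [0.993, 0.117, 0.001, 0.001]
force: [0.7, -0.5, -0.1]
opening: 0.0596
gripper_force: 0.0
```

Emit:
move_arm:
  commands:
    - [[0, 0.03, 0, 0, 0, 0], [0, 0.065, 0, 0, 0, 0], [0, 0.1, 0, 0, 0, 0], [0, 0.135, 0, 0, 0, 0], [-0.001, 0.165, 0, 0, 0, 0]]
  grip: 1

```text
time: 23.15
tool_pos: [0.4549, -0.0217, 0.1624]
tcp_rot: [0.993, 0.117, 0.0, -0.0]
force: [0.3, 0.3, -0.1]
opening: 0.0854
gripper_force: 0.0
```

Emit:
move_arm:
  commands:
    - [[0, 0.022, 0, 0, 0, 0], [0, 0.022, -0.02, 0, 0, 0], [0, 0.022, -0.05, 0, 0, 0], [0, 0.022, -0.07, 0, 0, 0], [0, 0.022, -0.08, 0, 0, 0]]

```text
time: 23.65
tool_pos: [0.4541, -0.001, 0.0808]
tcp_rot: [0.993, 0.117, -0.001, -0.0]
force: [-0.7, -0.8, -0.2]
opening: 0.0852
gripper_force: 0.0
```

Emit:
move_arm:
  commands:
    - [[0, 0, -0.015, 0, 0, 0], [0, 0, -0.035, 0, 0, 0], [0, 0, -0.055, 0, 0, 0], [0, 0, -0.068, 0, 0, 0], [0, 0, -0.068, 0, 0, 0]]

```text
time: 24.15
tool_pos: [0.4544, -0.0012, 0.0133]
tcp_rot: [0.993, 0.117, -0.001, -0.0]
force: [0.2, 0.8, 0.2]
opening: 0.085
gripper_force: 0.0
```

Emit:
move_arm:
  commands:
    - [[0, 0, 0, 0, 0, 0], [0, 0, 0, 0, 0, 0], [0, 0, 0, 0, 0, 0], [0, 0, 0, 0, 0, 0], [0, 0, 0, 0, 0, 0]]
  grip: 0.45

```text
time: 24.65
tool_pos: [0.4559, -0.0014, 0.0156]
tcp_rot: [0.993, 0.117, 0.001, 0.0]
force: [-2.0, 0.5, 6.4]
opening: 0.0495
gripper_force: 61.0
```

Emit:
move_arm:
  commands:
    - [[0, 0, 0, 0, 0, 0], [0, 0, 0, 0, 0, 0], [0, 0, 0, 0, 0, 0], [0, 0, 0, 0, 0, 0], [0, 0, 0, 0, 0, 0]]

```text
time: 25.15
tool_pos: [0.4559, -0.0013, 0.0156]
tcp_rot: [0.993, 0.117, 0.001, 0.0]
force: [-0.7, 0.4, 6.2]
opening: 0.0497
gripper_force: 61.0
```

Emit:
move_arm:
  commands:
    - [[0, 0, 0.015, 0, 0, 0], [0, 0, 0.045, 0, 0, 0], [0, 0, 0.08, 0, 0, 0], [0, 0, 0.11, 0, 0, 0], [0, 0, 0.12, 0, 0, 0]]

```text
time: 25.65
tool_pos: [0.4567, -0.0014, 0.1377]
tcp_rot: [0.993, 0.117, 0.003, 0.001]
force: [-0.1, 0.5, -0.9]
opening: 0.0494
gripper_force: 62.3
```

Emit:
move_arm:
  commands:
    - [[-0.001, 0.015, 0, 0, 0, 0], [-0.003, 0.045, 0, 0, 0, 0], [-0.005, 0.08, 0, 0, 0, 0], [-0.007, 0.115, 0, 0, 0, 0], [-0.009, 0.15, 0, 0, 0, 0]]

```text
time: 26.15
tool_pos: [0.4456, 0.15, 0.1339]
tcp_rot: [0.993, 0.116, -0.0, 0.0]
force: [0.9, -0.3, -1.7]
opening: 0.0493
gripper_force: 62.3
```

Emit:
move_arm:
  commands:
    - [[-0.002, 0.03, 0, 0, 0, 0], [-0.003, 0.05, 0, 0, 0, 0], [-0.003, 0.055, 0, 0, 0, 0], [-0.003, 0.055, 0, 0, 0, 0], [-0.003, 0.055, 0, 0, 0, 0]]

```text
time: 26.65
tool_pos: [0.443, 0.203, 0.134]
tcp_rot: [0.993, 0.116, -0.0, 0.0]
force: [-0.6, -0.1, -1.1]
opening: 0.0493
gripper_force: 62.3
```

```bash
python3 - <<'E'
from h import *
o=observe();print(o['tool_pos'],o['opening'],o['gripper_force'])
a=save('side','pics/k0.png');b=save('wrist','pics/k1.png')
a=cv2.resize(a[120:330,150:430],(400,300),interpolation=cv2.INTER_CUBIC)
cv2.imwrite('pics/k.png',np.hstack([a,cv2.resize(b,(400,300))])[:,:,::-1])
E
```

```text
[0.44302853 0.20302122 0.1340443 ] 0.049337728042473994 62.29964996455237
```

View pics/k.png

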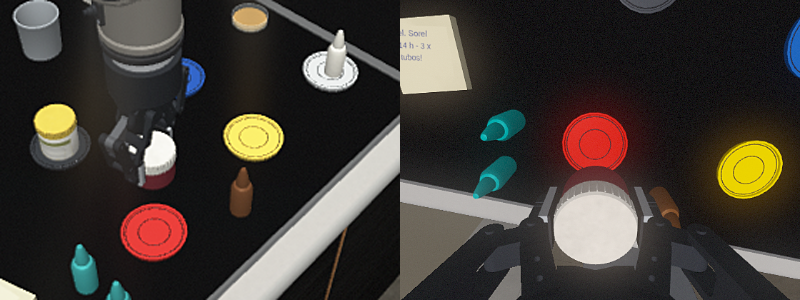

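The dropper stands in the white tray. The jar is held level over the red tray (crop 154,232). Lowering.

Emit:
move_arm:
  commands:
    - [[0, 0.001, -0.03, 0, 0, 0], [0, 0.001, -0.06, 0, 0, 0], [0, 0.001, -0.085, 0, 0, 0], [0, 0.001, -0.105, 0, 0, 0], [0, 0.001, -0.112, 0, 0, 0]]

```text
time: 27.25
tool_pos: [0.4422, 0.2036, 0.0206]
tcp_rot: [0.993, 0.116, -0.002, 0.0]
force: [-0.1, 0.1, -1.3]
opening: 0.0493
gripper_force: 62.3
```

Emit:
move_arm:
  commands:
    - [[0, 0, -0.003, 0, 0, 0], [0, 0, -0.005, 0, 0, 0], [0, 0, -0.0055, 0, 0, 0], [0, 0, -0.0055, 0, 0, 0], [0, 0, -0.0055, 0, 0, 0]]

```text
time: 27.75
tool_pos: [0.4435, 0.2049, 0.0174]
tcp_rot: [0.993, 0.117, 0.001, -0.0]
force: [0.8, -0.1, -0.4]
opening: 0.0491
gripper_force: 62.3
```

Emit:
move_arm:
  commands:
    - [[0, 0, 0, 0, 0, 0], [0, 0, 0, 0, 0, 0], [0, 0, 0, 0, 0, 0], [0, 0, 0, 0, 0, 0], [0, 0, 0, 0, 0, 0]]
  grip: 1

```text
time: 28.25
tool_pos: [0.4431, 0.2048, 0.0168]
tcp_rot: [0.993, 0.117, -0.0, 0.0]
force: [1.6, 0.5, -0.3]
opening: 0.0852
gripper_force: 0.0
```

Emit:
move_arm:
  commands:
    - [[0, 0, 0.015, 0, 0, 0], [0, 0, 0.045, 0, 0, 0], [0, 0, 0.08, 0, 0, 0], [0, 0, 0.115, 0, 0, 0], [0, 0, 0.135, 0, 0, 0]]

```text
time: 28.75
tool_pos: [0.444, 0.2051, 0.1545]
tcp_rot: [0.993, 0.117, 0.002, -0.0]
force: [0.5, 0.4, -0.3]
opening: 0.0853
gripper_force: 0.0
```

Emit:
move_arm:
  commands:
    - [[0.035, -0.002, 0, 0, 0, 0], [0.075, -0.004, 0, 0, 0, 0], [0.115, -0.006, 0, 0, 0, 0], [0.155, -0.009, 0, 0, 0, 0], [0.1936, -0.0105, 0, 0, 0, 0]]

```text
time: 29.25
tool_pos: [0.6382, 0.1939, 0.1516]
tcp_rot: [0.993, 0.117, -0.0, 0.0]
force: [1.4, -0.5, 0.4]
opening: 0.0853
gripper_force: 0.0
```

Emit:
move_arm:
  commands:
    - [[0, 0, 0, 0, 0, 0], [0, 0, -0.01, 0, 0, 0], [0, 0, -0.035, 0, 0, 0], [0, 0, -0.06, 0, 0, 0], [0, 0, -0.07, 0, 0, 0]]

```text
time: 29.75
tool_pos: [0.6338, 0.1943, 0.0788]
tcp_rot: [0.993, 0.117, -0.003, 0.0]
force: [0.0, 0.6, -0.2]
opening: 0.0854
gripper_force: 0.0
```

```bash
python3 - <<'E'
from h import *
o=observe();print(o['tool_pos'],o['opening'],o['gripper_force'])
a=save('side','pics/l0.png');b=save('wrist','pics/l1.png')
a=cv2.resize(a[120:330,150:430],(400,300),interpolation=cv2.INTER_CUBIC)
cv2.imwrite('pics/l.png',np.hstack([a,cv2.resize(b,(400,300))])[:,:,::-1])
E
```

```text
[0.6338446 0.1942563 0.0787648] 0.08544898393785724 0.0
```

View pics/l.png

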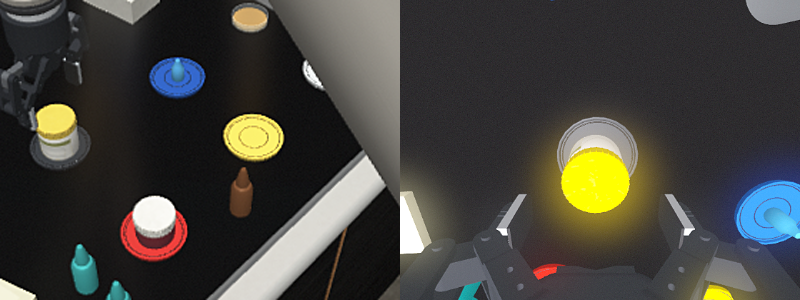

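The jar stands in the red tray, and the cup lid (wrist crop 595,182) is centred between the fingers. Descending to grasp it.

Emit:
move_arm:
  commands:
    - [[0, 0, -0.015, 0, 0, 0], [0, 0, -0.03, 0, 0, 0], [0, 0, -0.045, 0, 0, 0], [0, 0, -0.056, 0, 0, 0], [0, 0, -0.056, 0, 0, 0]]

```text
time: 30.35
tool_pos: [0.6354, 0.194, 0.0233]
tcp_rot: [0.993, 0.117, -0.002, 0.0]
force: [0.2, -0.4, -1.0]
opening: 0.0853
gripper_force: 0.0
```

Emit:
move_arm:
  commands:
    - [[0, 0, 0, 0, 0, 0], [0, 0, 0, 0, 0, 0], [0, 0, 0, 0, 0, 0], [0, 0, 0, 0, 0, 0], [0, 0, 0, 0, 0, 0]]
  grip: 0.45

```text
time: 30.85
tool_pos: [0.6376, 0.1945, 0.027]
tcp_rot: [0.993, 0.117, 0.001, -0.0]
force: [0.5, 0.3, 5.7]
opening: 0.0508
gripper_force: 62.7
```

Emit:
move_arm:
  commands:
    - [[0, 0, 0, 0, 0, 0], [0, 0, 0, 0, 0, 0], [0, 0, 0, 0, 0, 0], [0, 0, 0, 0, 0, 0], [0, 0, 0, 0, 0, 0]]

```text
time: 31.35
tool_pos: [0.6376, 0.1945, 0.027]
tcp_rot: [0.993, 0.117, 0.001, -0.0]
force: [0.5, -0.1, 5.4]
opening: 0.0507
gripper_force: 62.7
```

Emit:
move_arm:
  commands:
    - [[0, 0, 0.015, 0, 0, 0], [0, 0, 0.045, 0, 0, 0], [0, 0, 0.08, 0, 0, 0], [0, 0, 0.11, 0, 0, 0], [0, 0, 0.12, 0, 0, 0]]

```text
time: 31.85
tool_pos: [0.6382, 0.1945, 0.1502]
tcp_rot: [0.993, 0.117, 0.003, -0.0]
force: [0.6, -0.0, -1.5]
opening: 0.0506
gripper_force: 62.6
```

Emit:
move_arm:
  commands:
    - [[-0.01, -0.011, 0, 0, 0, 0], [-0.03, -0.032, 0, 0, 0, 0], [-0.053, -0.057, 0, 0, 0, 0], [-0.076, -0.082, 0, 0, 0, 0], [-0.1, -0.108, 0, 0, 0, 0]]

```text
time: 32.35
tool_pos: [0.535, 0.0855, 0.1449]
tcp_rot: [0.993, 0.117, -0.001, -0.0]
force: [1.0, 0.1, -0.7]
opening: 0.0508
gripper_force: 62.5
```

Emit:
move_arm:
  commands:
    - [[-0.025, -0.027, 0, 0, 0, 0], [-0.05, -0.054, 0, 0, 0, 0], [-0.07, -0.075, 0, 0, 0, 0], [-0.082, -0.0885, 0, 0, 0, 0], [-0.082, -0.0885, 0, 0, 0, 0]]

```text
time: 32.85
tool_pos: [0.4528, -0.0033, 0.1453]
tcp_rot: [0.993, 0.116, -0.001, -0.0]
force: [-0.0, 0.8, -1.1]
opening: 0.0511
gripper_force: 62.5
```

Emit:
move_arm:
  commands:
    - [[0, 0, -0.03, 0, 0, 0], [0, 0, -0.06, 0, 0, 0], [0, 0, -0.09, 0, 0, 0], [0, 0, -0.105, 0, 0, 0], [0, 0, -0.105, 0, 0, 0]]

```text
time: 33.35
tool_pos: [0.4534, -0.0014, 0.0386]
tcp_rot: [0.993, 0.117, -0.002, -0.001]
force: [-0.1, -0.1, -0.9]
opening: 0.0507
gripper_force: 62.5
```

Target z is about .028, where the floor is at .027.

Emit:
move_arm:
  commands:
    - [[0.001, 0, -0.004, 0, 0, 0], [0.001, 0, -0.008, 0, 0, 0], [0.001, 0, -0.011, 0, 0, 0], [0.001, 0, -0.0115, 0, 0, 0], [0.001, 0, -0.0115, 0, 0, 0]]

```text
time: 33.85
tool_pos: [0.4559, -0.0022, 0.0296]
tcp_rot: [0.993, 0.117, 0.0, 0.0]
force: [0.7, -0.1, -0.8]
opening: 0.0508
gripper_force: 62.5
```

Emit:
move_arm:
  commands:
    - [[0, 0, 0, 0, 0, 0], [0, 0, 0, 0, 0, 0], [0, 0, 0, 0, 0, 0], [0, 0, 0, 0, 0, 0], [0, 0, 0, 0, 0, 0]]
  grip: 1

```text
time: 34.35
tool_pos: [0.4558, -0.0023, 0.0294]
tcp_rot: [0.993, 0.117, 0.0, 0.0]
force: [1.1, 0.4, 0.3]
opening: 0.0857
gripper_force: 0.0
```

Emit:
move_arm:
  commands:
    - [[0, 0, 0.015, 0, 0, 0], [0, 0, 0.045, 0, 0, 0], [0, 0, 0.09, 0, 0, 0], [0, 0, 0.135, 0, 0, 0], [0, 0, 0.175, 0, 0, 0]]

```text
time: 34.85
tool_pos: [0.4556, -0.0022, 0.2065]
tcp_rot: [0.993, 0.117, 0.0, 0.0]
force: [2.0, -0.0, -0.6]
opening: 0.0855
gripper_force: 0.0
```

Emit:
move_arm:
  commands:
    - [[-0.02, -0.035, 0, 0, 0, 0], [-0.04, -0.07, 0, 0, 0, 0], [-0.06, -0.105, 0, 0, 0, 0], [-0.08, -0.14, 0, 0, 0, 0], [-0.1, -0.175, 0, 0, 0, 0]]

```text
time: 35.35
tool_pos: [0.3547, -0.1783, 0.2045]
tcp_rot: [0.993, 0.117, 0.0, 0.0]
force: [0.1, -0.8, 1.1]
opening: 0.0852
gripper_force: 0.0
```

Emit:
move_arm:
  commands:
    - [[-0.03, -0.035, 0, 0, 0, 0], [-0.06, -0.07, 0, 0, 0, 0], [-0.08, -0.105, 0, 0, 0, 0], [-0.1, -0.14, 0, 0, 0, 0], [-0.1, -0.14, 0, 0, 0, 0]]

```text
time: 35.85
tool_pos: [0.2538, -0.3209, 0.2044]
tcp_rot: [0.993, 0.114, -0.0, 0.001]
force: [0.5, -0.2, 0.1]
opening: 0.0852
gripper_force: 0.0
```

```bash
python3 - <<'E'
from m import *
o=observe();print(o['time'],o['tool_pos'],o['opening'],o['force'])
a=save('side','pics/n.png')
for c in boxes['side']:
    if c!='grey':
        P=np.array([ray('side',p,.012 if c=='agar' else .008)[:2] for p in hull(a,boxes['side'][c],c)]);print(c,circ(P))
E
```

```text
35.85 [ 0.25378125 -0.32086348  0.20443405] 0.08520904378085732 [ 0.45650867 -0.23693013  0.08098628]
yellow ((0.46891239285469055, -0.017041806131601334), 0.06392299383878708)
red ((0.44251549243927, 0.20360977947711945), 0.042788486927747726)
blue ((0.6169240474700928, -0.015285872854292393), 0.04471055045723915)
white ((0.4618895649909973, -0.2003515660762787), 0.05600285530090332)
agar ((0.624660074710846, -0.19374020397663116), 0.029467755928635597)
```

View pics/n.png

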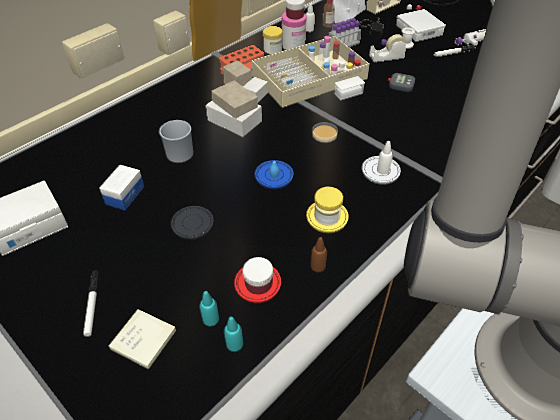

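All four stand upright in their own trays (jar 258,275; cup 328,208; dropper 385,160; bottle 274,171). The grey tray is empty and the agar dish has not moved. One quick check of the centring in numbers, then hand in.

```bash
python3 - <<'E'
from m import *
a=cv2.imread('pics/n.png')[:,:,::-1].copy()
m=camera_model('side');R=cv2.Rodrigues(np.array(m['rvec'],float))[0];c=(-R.T@np.array(m['tvec']))[:2]
def top(box,lo,hi,z,r):
    x0,y0,x1,y1=box;k=hsvm(a,lo,hi)[y0:y1,x0:x1];ys,xs=np.where(k>0);u=(xs[ys<=ys.min()+1].mean()+x0,ys.min()+y0)
    p=ray('side',u,z)[:2];return (p+r*(c-p)/np.linalg.norm(c-p)).round(4),u
print('cup .455,-.002',top((310,180,348,200),(20,120,80),(35,255,255),.065,.027))
print('jar .443,.204',top((240,250,275,275),(0,0,110),(180,70,255),.05,.026))
print('drop .457,-.188',top((375,135,397,156),(0,0,110),(180,80,255),.087,.002))
print('bot .616,-.015',top((266,155,283,166),(95,110,60),(125,255,255),.041,.003))
E
```

```text
cup .455,-.002 (array([0.4574, 0.0006]), (np.float64(327.5), np.int64(186)))
jar .443,.204 (array([0.4381, 0.2037]), (np.float64(257.5), np.int64(257)))
drop .457,-.188 (array([ 0.4662, -0.1813]), (np.float64(381.0), np.int64(140)))
bot .616,-.015 (array([ 0.6185, -0.0193]), (np.float64(273.81481481481484), np.int64(160)))
```

```bash
python3 -c "
from h import *
print(ray('side',(388,141),.087),job_done())"
```

```text
the job is handed in; nothing more can be done
[ 0.45483062 -0.19044855  0.087     ] None
```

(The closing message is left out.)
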